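Nest the mixing cups and open the hardener bottle

TASK

Set up for mixing casting resin: first stand the blue liner cup in the dark steel pot and the yellow tumbler inside the liner, all upright and fully down. Then open the hardener bottle: push its orange safety cap down, keep pushing while turning it anticlockwise until it is free, lift it about 6 to 10 cm straight up, and finish while still holding it there above the bottle. Leave the battery, the tape roll and the screwdriver where they are.

Things in the scene. Friction and masses are not known exactly. Their poses are not given: they have to be found in the camera images.
- bottle: white hardener bottle, 72 mm across, fixed upright in a grey holder (100 mm across, 36 mm high) screwed down; neither moves. Origin at the centre of the holder's underside, on the bench; z up through the neck. Shoulder slopes from 100 mm height (72 mm across) to 117 mm (34 mm across); the neck ends at 147 mm
- seal (a joint): sprung seal in the neck that pushes the cap up: 0 with the cap locked, grows as the cap is pushed down (m), -0.003 with the cap off. Pushing takes 4 N at the start, 10 N at 6 mm, 12 N at 8 mm, where the cap bottoms
- cap_center (a point): centre (half-way up) of the round ribbed orange push-and-turn cap on the bottle, 54 mm across, 28 mm high, 145 mm above the bench when locked; grip its sides at any yaw. Locked until pushed down over 4 mm; then (best 5 to 7 mm down) it turns anticlockwise seen from above and lifts off after 60 to 110 degrees (best 75). The skirt clears neck and seal after 22 mm of lift
- pot_center (a point): centre (half-way up, 19 mm above its underside) of the dark steel pot standing on the bench: round, open on top, 100 mm outside diameter, 38 mm high, wall 4 mm, floor 5 mm thick, about 0.6 kg; loose
- liner_center (a point): centre (half-way up, 34 mm above its underside) of the blue liner cup: round, straight-sided, open on top, 62 mm outside diameter, 68 mm high, wall 3 mm, thick floor 20 mm; loose, about 80 g. Down in the pot its centre is 39 mm above the bench, 20 mm above the pot's centre, and its rim 35 mm above the pot's rim
- tumbler_center (a point): centre (half-way up, 39 mm above its underside) of the yellow tumbler: round, straight-sided, open on top, 44 mm outside diameter, 78 mm high, wall 3 mm, floor 5 mm; loose, about 50 g. Down in the liner its centre is 25 mm above the liner's centre and its rim 30 mm above the liner's rim
- battery_center (a point): centre of the blue battery pack with a yellow plug (42 x 136 x 30 mm, long along its y), lying on the bench; bystander
- tape_center (a point): centre of the roll of clear tape (72 mm across, 19 mm high) lying flat on the bench; bystander
- screwdriver: red-handled screwdriver lying on the bench, 170 mm long along its x, origin near its middle, on the bench; bystander
Not all that is in view belongs to the job. Of the things that look like the part that bears pot_center, take the one that is farthest to the robot's right at the start.

How it is judged:
By the outcome, as a careful person would: the job done as asked, in the order asked, and still so for the second after the job is handed in, while the arm keeps its last pose, push and grip.
It also fails if it takes over 61 s, if anything falls off the work surface, if the arm or the gripper's body presses on something with over 40 N, if the wrist force passes 120 N, or if a joint passes its speed limit or range.

ROBOT

A 6-joint arm with a two-finger parallel gripper is mounted at the origin on the work surface. World frame = base frame: x ahead of the robot, y to its left, z up, the work surface at z = 0. Lengths are in mm, angles in rad, forces in N, time in s.
With the tool pointing down it reaches from about 350 to 875 mm from the base axis. Payload 4.2 kg.
Tool frame: the origin (TCP) lies at the very end of the fingers, on their centre line; the grasp point (between the pads) lies 19 mm behind it (arm.pinch_z is the distance from the TCP to the grasp point, in mm); x points along the fingers, y is the direction in which the jaws open and shut, and the axes are right-handed (so a half turn about x gives the same grasp; the last joint's range is limited). The gripper opens to 85 mm and grips with 20 to 120 N. Pads are 22 mm wide; open, the fingers measure 114 mm over their backs; the gripper's body (76 mm by 85 mm) begins 54 mm behind the grasp point. The pads swing forward as they close: fully open they stand 13 mm farther back than shut.
Start: joints at [1.568, 0.385, 0.008, 0, -1.194, -0.259], TCP at [161.73, 603.691, 231.312] pointing down, gripper open.
Joint ranges: [-3.14, 3.14], [-1.21, 2.06], [-1.07, 1.41], [-3.16, 2.05], [-2.99, -0.16], [-3.1, 3.1]. Speed limits (rad/s): [2.79, 2.79, 3.14, 3.14, 3.14, 3.14].

INTERFACE

Orientations are given as a unit quaternion [x, y, z, w].
In Python, from bench import arm gives the robot as it stands.
- The arm moves only by the tool drive_tool, never from a script. Its argument "motion" is a list of rows, each a list of 4 numbers: the shift along the tool's x, y, z in mm, then the turn about the tool's x in degrees. In form: [[dx, dy, dz, spin], ...]. A call has 1 to 10 rows; each row shifts and turns the commanded pose from where the row before left it, along the tool's axes as they then stand; what a row does not reach is not made up. A row lasts 1/12 s, in which the tool goes at most 41.7 mm and 7.16 degrees, less where a joint would pass 70% of its speed; a pose out of reach is approached as far as the arm can. A call with a gripper value outside its range is refused whole. "grip" is the finger opening in mm, from 0 to 85.4, set as the call begins (left out, the last holds). The fingers move at their own pace and stop on an object; the grip force is fixed at half the most. Time passes only in rows, so rows that do not move let the fingers close. It gives the time, the measured TCP pose, the force and the opening at its end, in the units of the state.
- arm.read_state(): the state, without advancing time (a new reading comes with each control period).
- arm.get_image(name): name is "scene" or "top"; returns the picture (400x640x3 uint8, red, green, blue); there is no depth.
- arm.calibration(name): a dict with "K" (3x3 intrinsics, pixels), "eye" and "attitude" of the camera in the world. Camera axes: x right, y up, looking along -z (the intrinsics and any distortion apply to the point x, -y, -z); pixel columns grow to the right and rows downward; lengths in mm; the calibration is good to about 2 mm. A picture is of the moment at which its call begins. calibration takes no time and is no camera call.
- arm.job_done(): hands the job in, once; it reports no verdict.
The state is a dict: "clock": time; "joints": joint angles; "joint_vel": joint speeds; "joint_efforts": joint torques, N m; "position": TCP position; "ee_rot": TCP orientation; "contact_force": force on the tool from outside, world axes, zero at the start; "wrist_torque": the same for the moment, N m; "gripper_width": finger opening in mm.
Only numpy, scipy, OpenCV 4.12 (cv2) and the standard library are available. Lean on these libraries where they do the work, as an engineer would, in place of code of your own. Each camera call takes 0.05 s, during which the arm holds its last target. There are 200 camera calls.

## Working session

There is one attempt and no reset: what is moved stays moved. The work goes in short steps, Python scripts to look and compute and a tool call to move; the robot and the scene stay as the last step left them, time stands still between calls to the robot, and variables do not carry over. Pictures are saved under pics/ and viewed, about 8 in all and at most 12, crops included, and the job is handed in when it is done.

Besides the shell and the picture viewer there is one more tool, called by a JSON object that holds its "fn" and its "kwargs". drive_tool: Moves the arm, as the interface text tells. Its arguments: {"type":"object","properties":{"motion":{"type":"array"},"grip":{"type":"number"}},"required":["motion"]}

```bash
mkdir -p pics; ls
cat > h.py <<'E'
import numpy as np, cv2
from bench import arm
def snap(n,f):
    im=arm.get_image(n); cv2.imwrite(f'pics/{f}.png',cv2.cvtColor(im,cv2.COLOR_RGB2BGR)); return im
E
python3 - <<'E'
from h import *
for n in('scene','top'):
    print(n,arm.calibration(n)); snap(n,n+'0')
print(arm.read_state(),arm.pinch_z)
E
```

```text
pics
scene {'K': array([[406.31121941,   0.        , 320.75569779],
       [  0.        , 406.31121941, 202.37120618],
       [  0.        ,   0.        ,   1.        ]]), 'eye': array([1237.05706415, -141.89007326,  761.22443597]), 'attitude': array([0.31169757, 0.24600171, 0.5726713 , 0.71719968])}
top {'K': array([[479.82006172,   0.        , 320.22081512],
       [  0.        , 479.82006172, 208.2412713 ],
       [  0.        ,   0.        ,   1.        ]]), 'eye': array([ 465.9760225 ,   14.35903052, 1255.64306032]), 'attitude': array([ 0.01733828, -0.03372551, -0.6997492 ,  0.7133814 ])}
{'clock': 0.1, 'joints': array([ 1.56757645e+00,  3.85502427e-01,  6.73807394e-03, -4.05949062e-04,
       -1.19402567e+00, -2.58635975e-01]), 'joint_vel': array([ 0.00069151, -0.00063823,  0.00336667,  0.00168951,  0.0004544 ,
        0.00052088]), 'joint_efforts': array([-1.58361859e-04, -3.93318343e+01,  1.88928705e+01,  4.19798568e+00,
       -2.59302993e-03,  1.43483753e-06]), 'position': array([161.63063063, 603.18533578, 230.31199837]), 'ee_rot': array([-0.70100496,  0.09308431,  0.70109005,  0.09165206]), 'contact_force': array([-0.41192098, -0.41924898, -0.31275129]), 'wrist_torque': array([-0.03426855, -0.03434266, -0.00852094]), 'gripper_width': 85.66936269561188} 18.700000000000003
```

View pics/scene0.png

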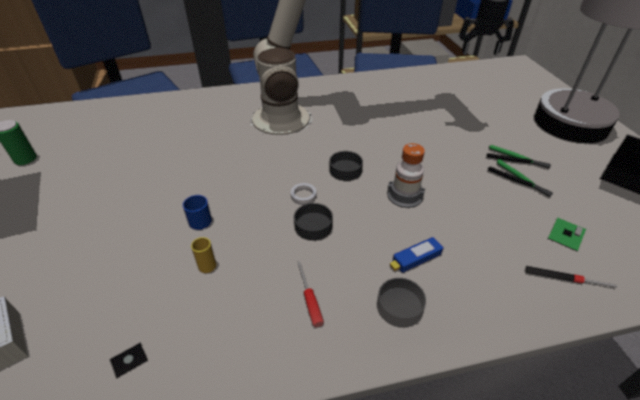

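View pics/top0.png

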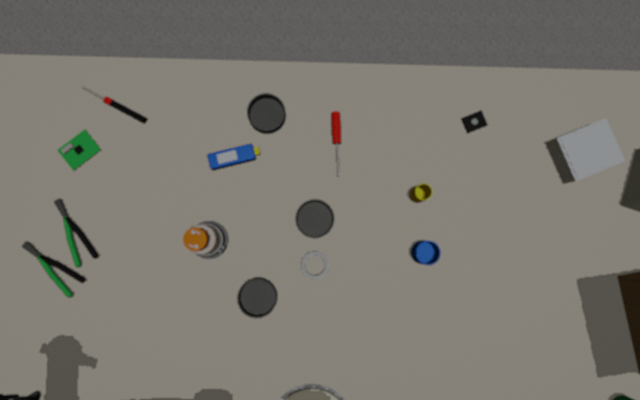

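Pot candidates (top view): (267,113), (315,218), (258,297). Farthest to the robot's right (−y, the right side of the top image) is (315,218). Blue cup is at (425,253), tumbler at (420,193) and bottle at (205,240).

```bash
cat >> h.py <<'E'
from scipy.spatial.transform import Rotation as R
from scipy.optimize import least_squares
def proj(n,P):
    c=arm.calibration(n); q=(np.atleast_2d(P)-c['eye'])@R.from_quat(c['attitude']).as_matrix()
    q=q*[1,-1,-1]; u=q@c['K'].T; return u[:,:2]/u[:,2:]
def back(n,uv,z):
    c=arm.calibration(n); d=np.linalg.inv(c['K'])@[uv[0],uv[1],1]; d=R.from_quat(c['attitude']).as_matrix()@(d*[1,-1,-1])
    return c['eye']+d*(z-c['eye'][2])/d[2]
def hull(n,x,y,r,z0,z1):
    t=np.linspace(0,2*np.pi,60); P=np.array([[x+r*np.cos(a),y+r*np.sin(a),z] for z in(z0,z1) for a in t])
    return cv2.convexHull(proj(n,P).astype(np.float32))
def hcen(h):
    m=cv2.moments(h); return np.array([m['m10']/m['m00'],m['m01']/m['m00']])
def mask(im,kind):
    h,s,v=cv2.split(cv2.cvtColor(im,cv2.COLOR_RGB2HSV))
    if kind=='blue': return ((h>100)&(h<130)&(s>130)).astype(np.uint8)
    if kind=='yellow': return ((h>17)&(h<35)&(s>130)).astype(np.uint8)
    if kind=='orange': return ((h<16)&(s>140)).astype(np.uint8)
    return (v<75).astype(np.uint8)
def mcen(im,kind,near):
    k,l,st,c=cv2.connectedComponentsWithStats(mask(im,kind))
    i=min((i for i in range(1,k) if st[i,4]>25),key=lambda i:np.hypot(*(c[i]-near))); return c[i],st[i]
def loc(ims,kind,g,r,z0,z1):
    out={}
    for n,im in ims.items():
        c,st=mcen(im,kind,hcen(hull(n,*g,r,z0,z1)))
        s=least_squares(lambda p:hcen(hull(n,*p,r,z0,z1))-c,g,diff_step=1e-3).x
        out[n]=s; print(kind,n,'px',c.round(1),'area',st[4],'model',round(cv2.contourArea(hull(n,*s,r,z0,z1))),'xy',s.round(1))
    return out
E
python3 - <<'E'
from h import *
ims={n:cv2.cvtColor(cv2.imread(f'pics/{n}0.png'),cv2.COLOR_BGR2RGB) for n in('scene','top')}
for uv in[(267,113),(315,218),(258,297)]: print(back('top',uv,38))
for k,uv,r,a,b in[('dark',(315,218),50,0,38),('blue',(425,253),31,0,68),('yellow',(420,193),22,0,78),('orange',(196,239),27,131,159)]:
    loc(ims,k,back('top',uv,(a+b)/2)[:2],r,a,b)
for k,uv,z in[('tape',(314,264),10),('batt',(232,157),15),('sd',(337,143),10)]: print(k,back('top',uv,z).round())
c=lambda n,u,v,w,h:cv2.resize(ims[n][v:v+h,u:u+w],(400,300),interpolation=cv2.INTER_CUBIC)
o=np.vstack([np.hstack([c('top',275,188,80,60),c('top',378,190,96,72)]),np.hstack([c('top',165,205,80,60),c('scene',160,180,200,150)])])
cv2.imwrite('pics/crop1.png',o[:,:,::-1])
E
```

```text
[797.45300076 128.52151095  38.        ]
[ 5.29246146e+02 -2.62446574e-01  3.80000000e+01]
[328.44871774 138.62759904  38.        ]
dark scene px [312.9 221.4] area 1182 model 1282 xy [530.9   2.5]
dark top px [314.4 218.2] area 1097 model 1216 xy [528.9   1.2]
blue scene px [197.1 211.7] area 670 model 831 xy [ 448.9 -280.9]
blue top px [425.5 252.1] area 504 model 622 xy [ 448.1 -282.2]
yellow scene px [203.6 254.5] area 561 model 692 xy [ 600.3 -266.6]
yellow top px [420.5 192.4] area 289 model 363 xy [ 599.5 -268. ]
orange scene px [412.5 154. ] area 293 model 409 xy [474.  274.4]
orange top px [203.1 241.5] area 37 model 500 xy [464.6 256.5]
tape [412.  -0.  10.]
batt [685. 218.  15.]
sd [729. -55.  10.]
```

View pics/crop1.png

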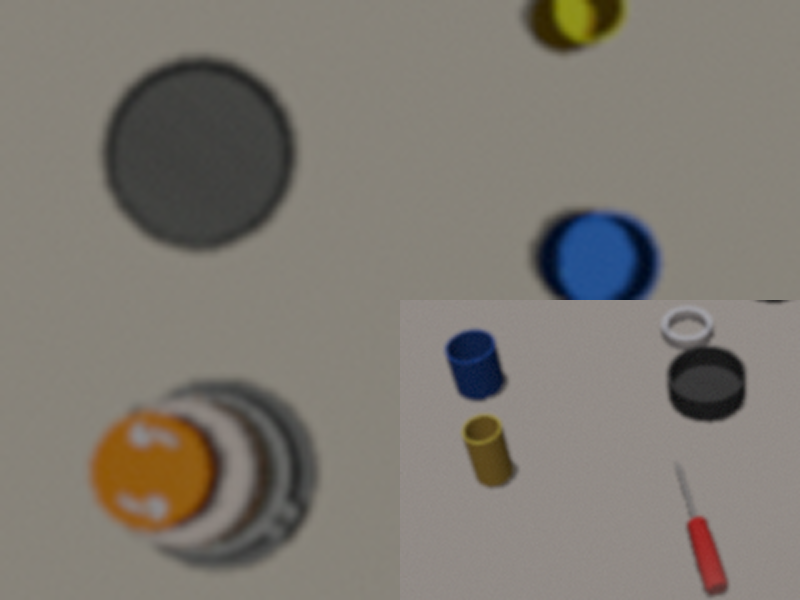

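The crop confirms the pot at (315,218) is the round open dark one, and that the liner and tumbler stand upright and open at the top. The cap's centre is at top pixel (195.4, 239).

```bash
cat >> h.py <<'E'
def togo(xyz,yaw=None):
    "tool shifts needed; yaw = wanted direction of tool y (deg, mod 180)"
    s=arm.read_state(); M=R.from_quat(s['ee_rot']).as_matrix(); ty=np.degrees(np.arctan2(M[1,1],M[0,1]))
    print('t',round(s['clock'],2),'pos',s['position'].round(1),'F',s['contact_force'].round(1),'w',round(s['gripper_width'],1),'j6',s['joints'][5].round(2),'toolx',M[:,0].round(3),'y-dir',round(ty,2))
    print('shift',((np.array(xyz)-s['position'])@M).round(1))
    if yaw is not None: print('spin',round(-((yaw-ty+90)%180-90),1))
E
python3 - <<'E'
from h import *
print(back('top',(195.4,239),159))
togo((470,270,300),0)
E
```

```text
[469.96232459 271.42483981 159.        ]
t 0.1 pos [161.6 603.2 230.3] F [-0.4 -0.4 -0.3] w 85.7 j6 -0.26 toolx [-0.    -0.002 -1.   ] y-dir -105.01
shift [ -69.1  242.1 -384.2]
spin 75.0
```

{"fn": "drive_tool", "kwargs": {"motion": [[-23,0,0,-5],[-23,0,0,-5],[-23,0,0,-5],[0,27,-25,0],[0,27,-25,0],[0,27,-25,0],[0,27,-25,0],[0,27,-25,0],[0,27,-25,0],[0,27,-25,0]]}}

```text
clock: 0.93
position: [337.4, 413.0, 300.0]
ee_rot: [-0.707, 0.0, 0.707, -0.0]
contact_force: [0.7, 0.1, -0.1]
gripper_width: 85.5
```

Run:
```python
from h import *
togo((448.5,-281.5,300),90)
```

```text
t 0.93 pos [337.4 413.  300. ] F [ 0.7  0.1 -0.1] w 85.5 j6 0.38 toolx [-0.    -0.001 -1.   ] y-dir -89.98
shift [ 3.000e-01  6.945e+02 -1.108e+02]
spin 0.0
```

{"fn": "drive_tool", "kwargs": {"motion": [[0,35,-12,0],[0,35,-12,0],[0,35,-12,0],[0,35,-12,0],[0,35,-12,0],[0,35,-12,0],[0,35,-12,0],[0,35,-12,0],[0,35,-12,0],[0,35,-3,0]]}}

```text
clock: 1.77
position: [448.4, 62.9, 299.9]
ee_rot: [-0.707, 0.0, 0.707, 0.0]
contact_force: [1.5, -0.3, 0.4]
gripper_width: 85.3
```

{"fn": "drive_tool", "kwargs": {"motion": [[5,35,0,0],[10,35,0,0],[15,35,0,0],[15,35,0,0],[15,35,0,0],[15,35,0,0],[15,35,0,0],[15,35,0,0],[15,35,0,0],[0,30,0,0]]}}

```text
clock: 2.6
position: [445.2, -281.5, 176.6]
ee_rot: [-0.705, -0.0, 0.709, 0.002]
contact_force: [-0.5, 0.9, -0.8]
gripper_width: 85.5
```

Run:
```python
from h import *
ims={n:snap(n,n+'1') for n in('scene','top')}
togo((448.5,-281.5,40),90)
c=lambda n,u,v,w,h:cv2.resize(ims[n][v:v+h,u:u+w],(400,300),interpolation=cv2.INTER_CUBIC)
cv2.imwrite('pics/crop2.png',np.hstack([c('top',360,170,120,90),c('scene',140,130,160,120)])[:,:,::-1])
```

```text
t 2.7 pos [ 446.8 -283.5  178.6] F [ 0.   0.3 -1.9] w 85.7 j6 1.82 toolx [-0.003  0.    -1.   ] y-dir -90.29
shift [138.6  -2.   -2.1]
spin -0.3
```

View pics/crop2.png

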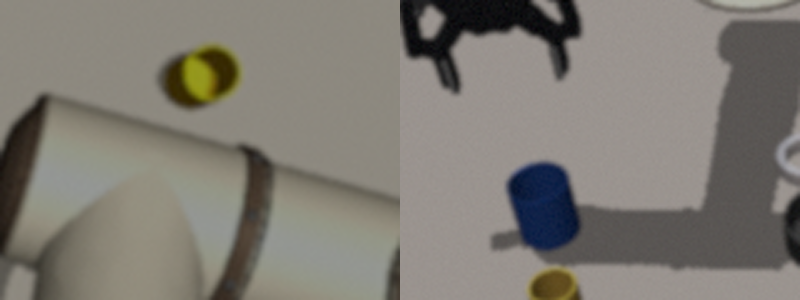

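{"fn": "drive_tool", "kwargs": {"motion": [[20,1,-1,0],[30,0,0,0],[30,0,0,0],[25,0,0,0],[20,0,0,0],[8,0,0,0],[5,0,0,0],[0,0,0,0]]}}

```text
clock: 3.37
position: [448.7, -281.0, 42.0]
ee_rot: [-0.707, -0.0, 0.707, -0.0]
contact_force: [-0.1, -0.0, -0.2]
gripper_width: 85.5
```

{"fn": "drive_tool", "kwargs": {"motion": [[0,0,0,0],[0,0,0,0],[0,0,0,0],[0,0,0,0],[0,0,0,0],[0,0,0,0],[0,0,0,0],[0,0,0,0]], "grip": 45}}

```text
clock: 4.03
position: [449.8, -281.5, 44.4]
ee_rot: [0.708, -0.0, -0.706, 0.001]
contact_force: [0.1, 2.0, 5.0]
gripper_width: 61.1
```

Run:
```python
from h import *
togo((530,1.8,120),90)
```

```text
t 4.03 pos [ 449.8 -281.5   44.4] F [0.1 2.  5. ] w 61.1 j6 1.82 toolx [ 0.003 -0.001 -1.   ] y-dir -89.97
shift [ -75.6 -283.2  -80.6]
spin 0.0
```

{"fn": "drive_tool", "kwargs": {"motion": [[-10,0,0,0],[-30,0,0,0],[-40,0,0,0],[0,-20,-6,0],[0,-35,-10,0],[0,-35,-10,0],[0,-35,-10,0],[0,-35,-10,0],[0,-35,-10,0],[0,-35,-10,0]]}}

```text
clock: 4.87
position: [515.0, -49.5, 123.6]
ee_rot: [0.708, 0.0, -0.706, -0.0]
contact_force: [0.6, -0.6, -1.5]
gripper_width: 61.2
```

{"fn": "drive_tool", "kwargs": {"motion": [[0,-30,-8,0],[0,-18,-4,0],[0,-5,-3,0],[0,0,0,0],[0,0,0,0],[0,0,0,0]]}}

```text
clock: 5.37
position: [529.2, 0.7, 122.5]
ee_rot: [-0.707, 0.0, 0.707, 0.0]
contact_force: [-0.2, 0.5, -1.6]
gripper_width: 60.6
```

Run:
```python
from h import *
togo((530,1.8,47),90)
ims={n:snap(n,n+'2') for n in('scene','top')}
togo((530,1.8,47),90)
c=lambda n,u,v,w,h:cv2.resize(ims[n][v:v+h,u:u+w],(400,300),interpolation=cv2.INTER_CUBIC)
cv2.imwrite('pics/crop3.png',np.hstack([c('top',260,170,120,90),c('scene',250,140,120,90)])[:,:,::-1])
loc({'scene':ims['scene']},'blue',(530,2),31,80,148)
```

```text
t 5.37 pos [529.2   0.7 122.5] F [-0.2  0.5 -1.6] w 60.6 j6 1.26 toolx [-0. -0. -1.] y-dir -90.07
shift [75.5 -1.1 -0.8]
spin -0.1
t 5.47 pos [5.293e+02 5.000e-01 1.224e+02] F [-0.4 -0.5 -1.2] w 61.0 j6 1.26 toolx [-0. -0. -1.] y-dir -90.1
shift [75.4 -1.3 -0.7]
spin -0.1
blue scene px [312.2 193.6] area 784 model 910 xy [532.5   1.1]
```

View pics/crop3.png

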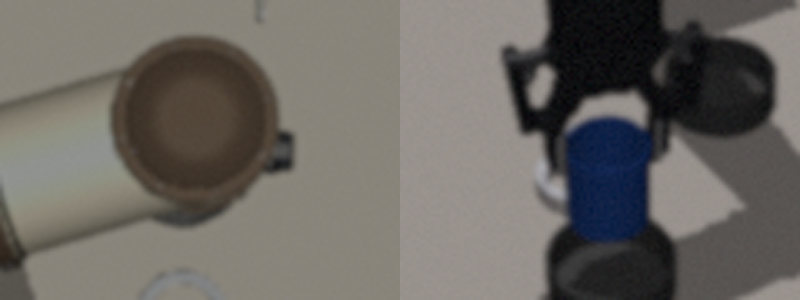

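{"fn": "drive_tool", "kwargs": {"motion": [[15,-1,-1,0],[20,0,0,0],[20,0,0,0],[12,0,0,0],[4,0,0,0],[2,0,0,0],[1,0,0,0],[1,0,0,0],[0,0,0,0]]}}

```text
clock: 6.22
position: [529.2, 1.4, 49.6]
ee_rot: [-0.706, 0.001, 0.708, -0.0]
contact_force: [-6.6, -0.5, 14.1]
gripper_width: 60.6
```

{"fn": "drive_tool", "kwargs": {"motion": [[-2,0,0,0],[0,0,0,0],[0,0,0,0],[0,0,0,0],[0,0,0,0]], "grip": 85}}

```text
clock: 6.63
position: [530.9, 2.6, 49.2]
ee_rot: [0.707, -0.0, -0.707, -0.0]
contact_force: [-0.0, 0.5, 0.3]
gripper_width: 85.0
```

{"fn": "drive_tool", "kwargs": {"motion": [[-20,0,0,0],[-35,0,0,0],[-40,0,0,0],[-10,20,-5,0],[0,35,-9,0],[0,35,-9,0],[0,35,-9,0],[0,35,-9,0],[0,35,-9,0],[0,35,-9,0]]}}

```text
clock: 7.47
position: [589.9, -229.0, 154.0]
ee_rot: [-0.707, -0.0, 0.707, -0.0]
contact_force: [1.8, 1.1, 0.6]
gripper_width: 85.1
```

Run:
```python
from h import *
togo((600,-267.3,53),90)
ims={n:snap(n,n+'3') for n in('scene','top')}
c=lambda n,u,v,w,h:cv2.resize(ims[n][v:v+h,u:u+w],(400,300),interpolation=cv2.INTER_CUBIC)
cv2.imwrite('pics/crop4.png',np.hstack([c('top',270,180,80,60),c('scene',260,170,100,75)])[:,:,::-1])
loc(ims,'blue',(530,2),31,5,73)
```

```text
t 7.47 pos [ 589.9 -229.   154. ] F [1.8 1.1 0.6] w 85.1 j6 1.69 toolx [-0.  0. -1.] y-dir -89.99
shift [101.   38.3 -10.1]
spin 0.0
blue scene px [312.6 213.8] area 681 model 807 xy [525.6   3. ]
blue top px [314.5 218.2] area 507 model 506 xy [527.6   1.2]
```

View pics/crop4.png

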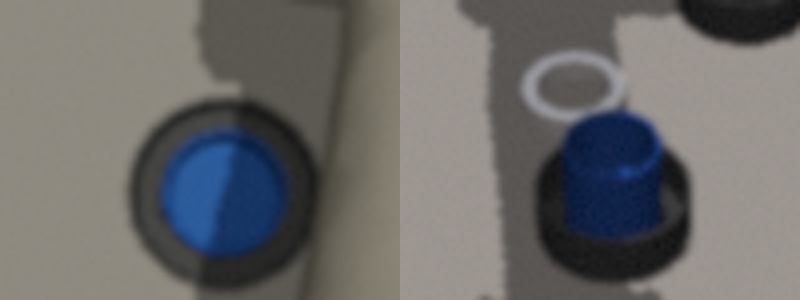

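{"fn": "drive_tool", "kwargs": {"motion": [[0,20,-5,0],[0,14,-4,0],[0,4,-1,0],[15,0,0,0],[25,0,0,0],[25,0,0,0],[20,0,0,0],[10,0,0,0],[6,0,0,0],[0,0,0,0]]}}

```text
clock: 8.4
position: [599.4, -264.7, 52.3]
ee_rot: [-0.706, -0.0, 0.708, -0.0]
contact_force: [-0.6, 0.5, 0.4]
gripper_width: 84.9
```

{"fn": "drive_tool", "kwargs": {"motion": [[0,0,0,0],[0,0,0,0],[0,0,0,0],[0,0,0,0],[0,0,0,0],[0,0,0,0],[0,0,0,0],[0,0,0,0],[0,0,0,0],[0,0,0,0]], "grip": 28}}

```text
clock: 9.23
position: [600.8, -265.7, 55.1]
ee_rot: [0.708, -0.0, -0.706, 0.001]
contact_force: [0.4, -0.3, 6.1]
gripper_width: 42.5
```

Run:
```python
from h import *
togo((530,1.8,140),90)
print(back('top',(314.8,218.6),73))
```

```text
t 9.23 pos [ 600.8 -265.7   55.1] F [ 0.4 -0.3  6.1] w 42.5 j6 1.74 toolx [ 0.003 -0.001 -1.   ] y-dir -89.97
shift [ -85.4 -267.5   70.4]
spin 0.0
[525.93598491   0.62274485  73.        ]
```

{"fn": "drive_tool", "kwargs": {"motion": [[-15,0,0,0],[-40,0,0,0],[-40,0,0,0],[0,-20,5,0],[0,-35,10,0],[0,-35,10,0],[0,-35,10,0],[0,-35,10,0],[0,-35,10,0],[0,-32,8,0]]}}

```text
clock: 10.07
position: [535.3, -36.6, 148.1]
ee_rot: [-0.707, -0.0, 0.707, 0.0]
contact_force: [-0.2, -0.0, -0.1]
gripper_width: 42.1
```

{"fn": "drive_tool", "kwargs": {"motion": [[0,-25,6,0],[0,-13,2,0],[0,-2,1,0],[0,0,0,0],[0,0,0,0],[0,0,0,0]]}}

```text
clock: 10.57
position: [527.7, 0.9, 148.1]
ee_rot: [-0.707, 0.0, 0.707, 0.0]
contact_force: [0.2, 0.2, -0.1]
gripper_width: 41.8
```

Run:
```python
from h import *
togo((528.5,1.5,80),90)
ims={n:snap(n,n+'4') for n in('scene',)}
c=lambda n,u,v,w,h:cv2.resize(ims[n][v:v+h,u:u+w],(600,600),interpolation=cv2.INTER_CUBIC)
cv2.imwrite('pics/crop5.png',c('scene',265,140,100,100)[:,:,::-1])
z=arm.read_state()['position'][2]-55
loc(ims,'yellow',(528,2),22,z,z+78)
```

```text
t 10.57 pos [527.7   0.9 148.1] F [ 0.2  0.2 -0.1] w 41.8 j6 1.26 toolx [-0. -0. -1.] y-dir -90.07
shift [68.1 -0.6 -0.8]
spin -0.1
yellow scene px [311.8 186.1] area 539 model 646 xy [527.    1.5]
```

View pics/crop5.png

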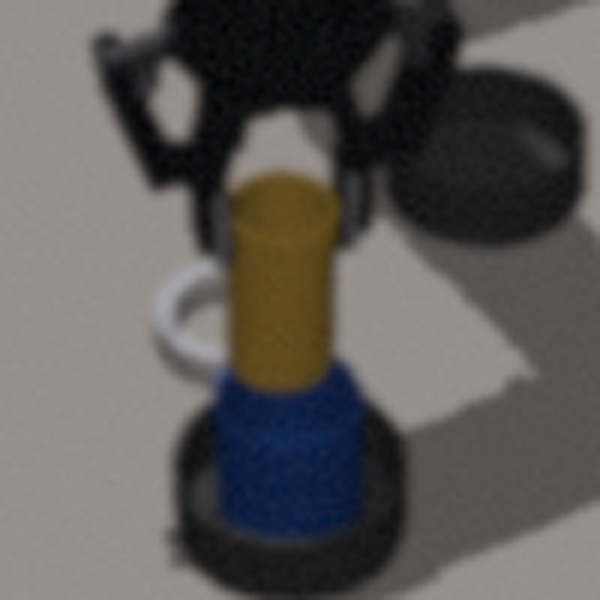

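Run:
```python
from h import *
for z in(19,40,73,93,132,171): print(z,proj('scene',(528.5,1.5,z)).round(2))
print(proj('scene',(528.5,4.5,40)).round(2))
```

```text
19 [[312.37 220.48]]
40 [[312.29 214.64]]
73 [[312.16 205.13]]
93 [[312.07 199.15]]
132 [[311.9  186.99]]
171 [[311.71 174.14]]
[[313.46 214.46]]
```

{"fn": "drive_tool", "kwargs": {"motion": [[10,-1.5,-1,0],[10,0,0,0],[10,0,0,0],[10,0,0,0],[10,0,0,0],[8,0,0,0],[4,0,0,0],[2,0,0,0]]}}

```text
clock: 11.28
position: [528.3, 3.1, 83.2]
ee_rot: [-0.707, 0.0, 0.708, -0.0]
contact_force: [-0.1, -0.0, -0.3]
gripper_width: 41.8
```

{"fn": "drive_tool", "kwargs": {"motion": [[2,0,0,0],[1,0,0,0],[1,0,0,0],[1,0,0,0],[0,0,0,0]]}}

```text
clock: 11.7
position: [529.2, 3.3, 80.1]
ee_rot: [0.708, 0.0, -0.707, 0.0]
contact_force: [-0.6, 1.0, 3.1]
gripper_width: 42.0
```

{"fn": "drive_tool", "kwargs": {"motion": [[-1,0,0,0],[0,0,0,0],[0,0,0,0],[0,0,0,0],[0,0,0,0],[-10,0,0,0],[-30,0,0,0],[-40,0,0,0],[-40,0,0,0],[0,-15,3,0]], "grip": 75}}

```text
clock: 12.53
position: [530.8, 17.7, 209.9]
ee_rot: [0.713, 0.001, -0.701, -0.001]
contact_force: [1.5, 0.6, 0.6]
gripper_width: 74.9
```

{"fn": "drive_tool", "kwargs": {"motion": [[0,-30,7,0],[0,-30,7,0],[0,-30,7,0],[0,-30,7,0],[0,-30,7,0],[0,-30,7,0],[0,-30,7,0],[0,0,0,0],[0,0,0,0]], "grip": 85}}

```text
clock: 13.28
position: [476.3, 229.5, 200.9]
ee_rot: [0.707, 0.001, -0.707, 0.001]
contact_force: [0.2, 0.3, 0.4]
gripper_width: 85.0
```

Run:
```python
from h import *
ims={n:snap(n,n+'5') for n in('scene','top')}
togo((472,273,180),90)
c=lambda n,u,v,w,h:cv2.resize(ims[n][v:v+h,u:u+w],(400,300),interpolation=cv2.INTER_CUBIC)
cv2.imwrite('pics/crop6.png',np.vstack([np.hstack([c('top',275,185,80,60),c('scene',265,160,100,75)]),np.hstack([c('top',165,205,80,60),c('scene',372,130,80,60)])])[:,:,::-1])
```

```text
t 13.38 pos [476.6 227.8 200.7] F [-0.6  0.3 -0.1] w 84.7 j6 0.82 toolx [ 0. -0. -1.] y-dir -90.0
shift [ 20.7 -45.2   4.6]
spin 0.0
```

View pics/crop6.png

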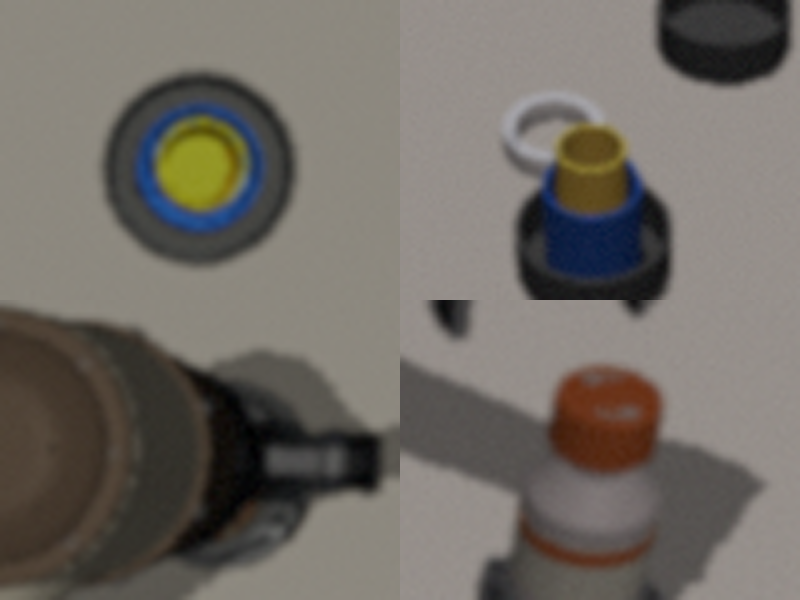

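Run:
```python
from h import *
ims={n:cv2.cvtColor(cv2.imread(f'pics/{n}0.png'),cv2.COLOR_BGR2RGB) for n in('scene','top')}
for n,(u,v,w,h) in {'scene':(395,135,40,32),'top':(180,222,34,34)}.items():
    c=ims[n][v:v+h,u:u+w].astype(int); m=((c[...,0]-c[...,2])>60).astype(np.uint8)
    m=cv2.morphologyEx(m,cv2.MORPH_CLOSE,np.ones((5,5)))
    k,l,st,_=cv2.connectedComponentsWithStats(m); i=1+np.argmax(st[1:,4]); cs=cv2.findContours((l==i).astype(np.uint8),0,1)[0][0]
    hl=cv2.convexHull(cs); ce=hcen(hl)+[u,v]; b=cv2.boundingRect(hl)
    s=least_squares(lambda p:hcen(hull(n,*p,27,131,159))-ce,(471,273),diff_step=1e-3).x
    print(n,ce,b,cv2.boundingRect(np.round(hull(n,*s,27,131,159)).astype(int)),s, cv2.contourArea(hl),cv2.contourArea(hull(n,*s,27,131,159)))
```

```text
scene [413.05464481 152.1989071 ] (8, 8, 22, 20) (402, 142, 24, 22) [466.97605003 278.71908665] 305.0 403.76791481953114
top [194.93533487 238.69322556] (3, 5, 25, 24) (182, 227, 27, 25) [470.73660755 275.28596044] 433.0 505.322473445558
```

{"fn": "drive_tool", "kwargs": {"motion": [[0,-20,3,0],[0,-20,2,0],[0,-7.5,0.5,0],[0,0,0,0],[20,0,0,0],[20,0,0,0],[20,0,0,0],[10,0,0,0],[3,0,0,0],[0,0,0,0]]}}

```text
clock: 14.22
position: [471.3, 274.7, 126.9]
ee_rot: [-0.707, 0.001, 0.707, -0.0]
contact_force: [0.6, -0.4, 0.4]
gripper_width: 85.2
```

Run:
```python
from h import *
ims={n:snap(n,n+'6') for n in('scene',)}
togo((471,275.3,127),90)
cv2.imwrite('pics/crop7.png',cv2.resize(ims['scene'][100:200,360:460],(600,600),interpolation=cv2.INTER_CUBIC)[:,:,::-1])
```

```text
t 14.27 pos [471.8 275.4 127.9] F [-0.5 -0.2 -0.4] w 85.0 j6 0.74 toolx [ 0.001  0.    -1.   ] y-dir -90.02
shift [0.9 0.1 0.8]
spin -0.0
```

View pics/crop7.png

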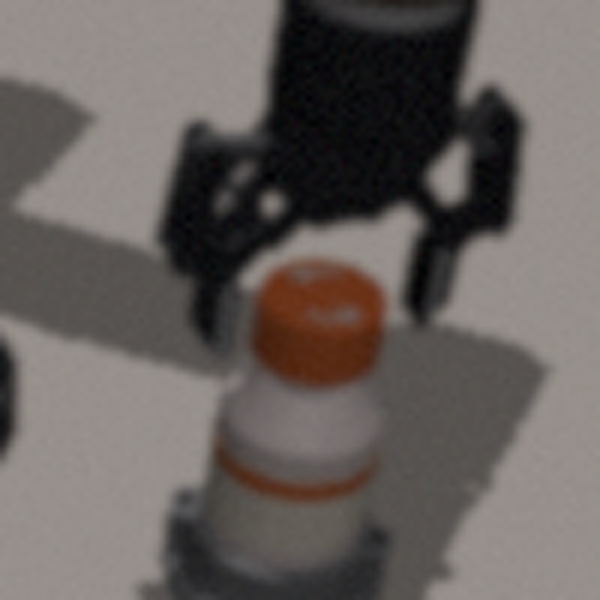

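{"fn": "drive_tool", "kwargs": {"motion": [[0,0,0,0],[0,0,0,0],[0,0,0,0],[0,0,0,0],[0,0,0,0],[0,0,0,0]], "grip": 57}}

```text
clock: 14.77
position: [471.3, 275.8, 127.5]
ee_rot: [0.707, 0.0, -0.707, -0.0]
contact_force: [0.8, 0.3, -0.3]
gripper_width: 57.3
```

{"fn": "drive_tool", "kwargs": {"motion": [[0,0,0,0],[0,0,0,0],[0,0,0,7],[0,0,0,7],[0,0,0,7],[0,0,0,7],[0,0,0,7],[0,0,0,7],[0,0,0,7],[0,0,0,7]], "grip": 85}}

```text
clock: 15.6
position: [471.2, 275.7, 127.2]
ee_rot: [-0.623, 0.334, 0.623, 0.334]
contact_force: [-0.4, 0.1, -0.1]
gripper_width: 85.3
```

{"fn": "drive_tool", "kwargs": {"motion": [[0,0,0,7],[0,0,0,7],[0,0,0,7],[0,0,0,7],[0,0,0,6],[0,0,0,0]]}}

```text
clock: 16.1
position: [471.2, 275.7, 127.3]
ee_rot: [-0.5, 0.5, 0.5, 0.5]
contact_force: [-0.1, 1.1, 0.1]
gripper_width: 85.1
```

{"fn": "drive_tool", "kwargs": {"motion": [[0,0,0,0],[0,0,0,0],[0,0,0,0],[0,0,0,0],[0,0,0,0],[0,0,0,0]], "grip": 57}}

```text
clock: 16.6
position: [471.2, 275.7, 127.3]
ee_rot: [0.5, -0.5, -0.5, -0.5]
contact_force: [0.2, 0.1, -0.1]
gripper_width: 57.3
```

Run:
```python
from h import *
togo((471,275.3,127),0)
```

```text
t 16.6 pos [471.2 275.7 127.3] F [ 0.2  0.1 -0.1] w 57.3 j6 -0.83 toolx [-0. -0. -1.] y-dir -179.98
shift [ 0.3  0.2 -0.4]
spin 0.0
```

{"fn": "drive_tool", "kwargs": {"motion": [[0,0,0,0],[0,0,0,0],[0,0,0,0],[0,0,0,0],[0,0,0,0],[0,0,0,0]], "grip": 35}}

```text
clock: 17.1
position: [471.9, 276.1, 127.9]
ee_rot: [-0.5, 0.499, 0.5, 0.501]
contact_force: [2.7, -0.3, 4.4]
gripper_width: 52.9
```

{"fn": "drive_tool", "kwargs": {"motion": [[1,0,0,0],[1,0,0,0],[1,0,0,0],[1,0,0,0],[0,0,0,0],[0,0,0,0]]}}

```text
clock: 17.6
position: [471.9, 276.0, 124.2]
ee_rot: [-0.5, 0.499, 0.5, 0.5]
contact_force: [1.5, -0.2, 7.3]
gripper_width: 52.5
```

{"fn": "drive_tool", "kwargs": {"motion": [[1,0,0,0],[1,0,0,0],[0.7,0,0,0],[0,0,0,0],[0,0,0,0],[0,0,0,0]]}}

```text
clock: 18.1
position: [471.9, 276.1, 122.0]
ee_rot: [-0.5, 0.499, 0.5, 0.501]
contact_force: [-0.3, -0.9, 9.5]
gripper_width: 52.6
```

{"fn": "drive_tool", "kwargs": {"motion": [[0.3,0,0,-3],[0,0,0,-4],[0,0,0,-4],[0,0,0,-4],[0,0,0,-5],[0,0,0,-5],[0,0,0,-5],[0,0,0,-5],[0,0,0,-5],[0,0,0,0]]}}

```text
clock: 18.93
position: [471.9, 276.3, 121.8]
ee_rot: [0.642, -0.297, -0.641, -0.298]
contact_force: [0.5, -0.3, 9.7]
gripper_width: 52.6
```

{"fn": "drive_tool", "kwargs": {"motion": [[0,0,0,-5],[0,0,0,-5],[0,0,0,-5],[0,0,0,-5],[0,0,0,-5],[0,0,0,-5],[0,0,0,-5],[0,0,0,-3],[0,0,0,0],[0,0,0,0]]}}

```text
clock: 19.77
position: [471.9, 276.4, 121.8]
ee_rot: [0.704, -0.073, -0.703, -0.074]
contact_force: [-0.9, -0.3, 9.3]
gripper_width: 52.8
```

Run:
```python
from h import *
togo((472,276,127)); print(arm.read_state()['wrist_torque'])
```

```text
t 19.77 pos [471.9 276.4 121.8] F [-0.9 -0.3  9.3] w 52.8 j6 0.54 toolx [ 0.002  0.002 -1.   ] y-dir -101.95
shift [-5.2  0.4 -0.2]
[0.01880446 0.07084732 0.06609993]
```

{"fn": "drive_tool", "kwargs": {"motion": [[-2,0,0,0],[-2,0,0,0],[-2,0,0,0],[-2,0,0,0],[-1,0,0,0],[-1,0,0,0],[0,0,0,0]]}}

```text
clock: 20.35
position: [470.8, 275.6, 129.9]
ee_rot: [-0.703, 0.074, 0.704, 0.074]
contact_force: [0.6, 1.1, 1.7]
gripper_width: 52.3
```

{"fn": "drive_tool", "kwargs": {"motion": [[-5,0,0,0],[-8,0,0,0],[-10,0,0,0],[-12,0,0,0],[-12,0,0,0],[-12,0,0,0],[-10,0,0,0],[-5,0,0,0],[-3,0,0,0],[0,0,0,0]]}}

```text
clock: 21.18
position: [471.2, 275.7, 207.9]
ee_rot: [0.703, -0.074, -0.703, -0.074]
contact_force: [0.5, 0.6, -1.0]
gripper_width: 52.7
```

{"fn": "drive_tool", "kwargs": {"motion": [[0,0,0,0],[0,0,0,0],[0,0,0,0],[0,0,0,0]]}}

```text
clock: 21.52
position: [471.1, 275.5, 206.7]
ee_rot: [-0.703, 0.074, 0.704, 0.074]
contact_force: [0.3, -0.4, 0.1]
gripper_width: 52.6
```

Run:
```python
from h import *
im=snap('scene','scene7'); togo((471,276,207))
cv2.imwrite('pics/crop8.png',cv2.resize(im[90:330,170:490],(800,600),interpolation=cv2.INTER_CUBIC)[:,:,::-1])
```

```text
t 21.57 pos [471.1 275.6 206.9] F [-0.3 -0.1 -1.4] w 52.3 j6 0.53 toolx [-0.001 -0.001 -1.   ] y-dir -102.0
shift [-0.1 -0.4  0.2]
```

View pics/crop8.png

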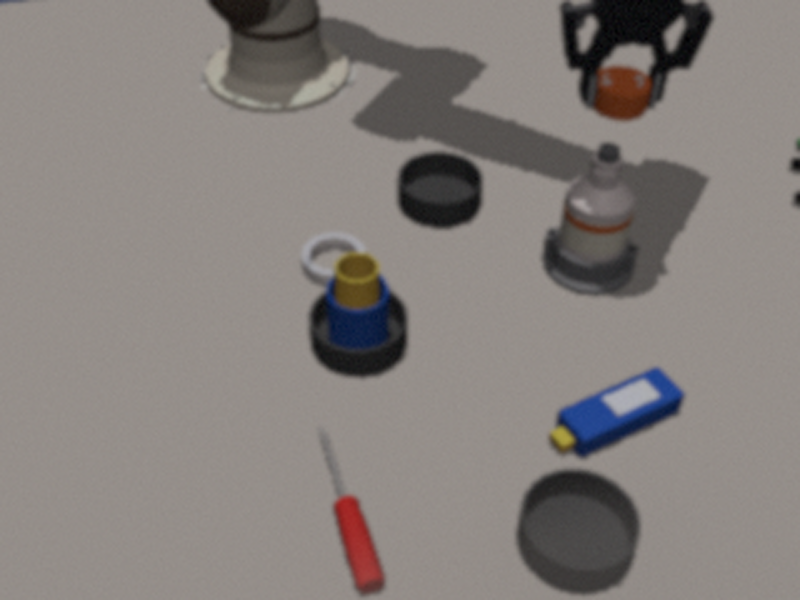

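The cap (623,92) is held above the bare neck (608,155). The cups are nested upright in the pot at (358,310), and the bystanders haven't moved.

```bash
python3 -c "
from bench import arm
print(arm.job_done())"
```

```text
the job is handed in; nothing more can be done
None
```

The job is done and handed in at about 21.6 s of the 61 s allowed.

- **Cups:** I used the middle pot, the rightmost of the three that look alike. The blue liner went into it and the yellow tumbler into the liner. Both met the floor when lowered (14 N and 3 N), and the last picture shows them nested and upright.
- **Cap:** I pushed it down about 6 mm at about 9.5 N and turned it about 78° anticlockwise. It came free, and I lifted it straight up to about 79 mm above its locked height. It is still held there (opening 52.6 mm), and the bare neck shows below it.
- **Other checks:** The battery, tape roll and screwdriver look unmoved by eye in the last picture; I did not measure them.
- **Disagreements:** Position estimates from the two cameras differed by up to about 4 mm for the cap. I settled that by closing the fingers to 57 mm around it in two directions without contact. No checks failed.

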